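# Tare the biscuit tub on the shop scale

## Task

Stand the empty steel tub in the middle of the weighing platform, lowering it gently so that the platform is never pushed down onto its stop. Then tare the scale: turn the knob on the sloping dial until the dial's long zero mark lines up with the needle, to within half a small division. Leave the bowl, the carton and the chew toy where they are.

Things in the scene. Friction and masses are not known exactly. Their poses are not given: they have to be found in the camera images.
- scale: Grey wedge-shaped counter scale, fixed; 305 mm long (x), 190 wide (y). Origin on the counter under its middle; x from the dial end (near the robot) to the platform end, z up. Its front slopes up towards +x at 35 degrees, from 28 mm high at x=-150 to 128 at x=-7 mm. A round dial, 166 mm across with its rim, is centred on the slope at x=-78, z=78 mm. The sprung platform is behind (x 3 to 153 mm).
- dial (a joint): Turning dial: white disc 116 mm across, short black graduations (small division 25 g = 0.15 rad = 9 mm), one long broad bar, the zero mark; round black knob in its middle, 50 mm across, 9 to 48 mm off the slope. Rad, clockwise seen looking down on it; 0 = zero mark straight up the slope. Turns 9 rad either way, stays put, friction 0.1 N m. Usually needs a regrasp.
- needle (a joint): Black needle on the dial's axis, behind the disc; only its pointer, 4 to 7 mm wide, shows outside the disc's edge, 58 to 77 mm off the axis, level with the disc. Rad, clockwise seen looking down on the dial, 0 = straight up the slope; it rests at -2.0 with the platform empty and turns 6 rad per kg (0.4 rad per mm that the platform sinks). Geared to the platform: do not push it.
- platform (a joint): How far the platform has sunk, m: 0 empty; 15 mm for each kg (654 N/m, well damped); its bottom stop is at 18 mm.
- zero_mark (a point): Point on the line of the dial's zero mark, 60 mm from the dial's axis and 9 mm off the slope; turns with the dial.
- needle_tip (a point): Point on the needle's line, 60 mm from the dial's axis and 9 mm off the slope; turns with the needle. The zero mark is at the needle when this and zero_mark fall together.
- knob_grip (a point): Point on the knob's axis, 34 mm off the slope (14 mm below the knob's top): a good place for the TCP. Its z axis is the dial's axis, away from the slope (up, leaning 35 degrees towards scale -x); its x axis turns with the dial, along the zero mark.
- platform_mid (a point): Middle of the platform's top, a square steel plate 150 by 150 mm, 5 mm thick, level, 148 mm above the counter when empty; x, y, z axes as the scale's. Sinks with the platform.
- tub: Empty open-topped rectangular tub of plain steel: 120 mm long (its x), 56 mm wide (its y), 65 mm high, walls 3 mm. Origin at the centre of its underside. Weighs 0.28 to 0.46 kg. Starts upright on the counter on one side of the scale; can be gripped across its width.
- bowl: Bystander: round white ceramic pet bowl, 124 mm across, 50 mm high, on the other side of the scale from the tub. Origin at the centre of its underside.
- carton: Bystander: cardboard carton 62 by 110 by 90 mm high. Origin at the centre of its underside.
- chew: Bystander: black rubber bone-shaped chew toy, 126 mm long (its x), 62 mm wide, 30 mm high, lying flat. Origin at the centre of its underside.

How it is judged:
By the outcome, as a careful person would: the job done as asked, in the order asked, and still so for the second after the job is handed in, with the robot touching nothing.
It also fails if it takes over 64 s, if anything falls off the work surface, if the arm or the gripper's body presses on something with over 40 N, if the wrist force passes 120 N, or if a joint passes its speed limit or range.

## Robot

A 6-joint arm with a two-finger parallel gripper is mounted at the origin on the work surface. World frame = base frame: x ahead of the robot, y to its left, z up, the work surface at z = 0. Lengths are in m, angles in rad, forces in N, time in s.
With the tool pointing down it reaches from about 0.325 to 1 m from the base axis. Payload 5.1 kg.
Tool frame: the origin (TCP) lies between the finger pads, 19 mm behind the fingertips; this is the grasp point; z points along the fingers, y is the line along which they close (so a half turn about z gives the same grasp; the last joint's range is limited). The gripper opens to 85 mm and grips with 20 to 120 N. Pads are 22 mm wide; open, the fingers measure 114 mm over their backs; the gripper's body (76 mm by 85 mm) begins 54 mm behind the grasp point. The pads swing forward as they close: fully open they stand 13 mm farther back than shut.
Start: joints at [-1.302, 0.124, 1.65, -0, 1.367, -0.083], TCP at [0.224, -0.61, 0.25] pointing down, gripper open.
Joint ranges: [-2.61, 2.61], [-1.02, 2.33], [0.03, 2.71], [-1.35, 4.49], [0.32, 2.68], [-2.91, 2.91]. Speed limits (rad/s): [2.57, 2.57, 3.14, 3.14, 3.14, 3.14].

## Interface

Orientations are given as [roll, pitch, yaw] about the fixed x, y, z axes, in that order (R = Rz(yaw) Ry(pitch) Rx(roll)).
In Python, from cell import * gives the robot as it stands. The module is installed in compiled form; this text tells all that it offers.
- The arm moves only by the tool send_rows, never from a script. Its argument "moves" is a list that holds one entry, the list of rows, each a list of 6 numbers: the shift along the tool's x, y, z each as a share of 250 mm, from -1 to 1, then the turn, a rotation vector about the tool's x, y, z each as a share of 2 rad, from -1 to 1. In form: [[[dx, dy, dz, rx, ry, rz], ...]]. A call has 1 to 12 rows; each row is the pose to reach, as a shift and turn from the pose commanded when the call began, along the tool's axes at that moment; what a row does not reach only later rows make up. A row lasts 1/12 s, in which the tool goes at most 41.7 mm and 7.16 degrees, less where a joint would pass 70% of its speed; a pose out of reach is approached as far as the arm can. A call with a number of a shift or a turn outside -1 to 1 is refused whole. A call with a gripper value outside its range is refused whole. "jaw" is the opening, from -1 (shut) to 1 (fully open), set as the call begins (left out, the last holds). The fingers move at their own pace and stop on an object; the grip force is fixed at half the most. Time passes only in rows, so rows that repeat a pose let the fingers close. It gives the time, the measured TCP pose, the force, the opening and the grip force at its end, in the units of the state.
- state(): the state, without advancing time (a new reading comes with each control period).
- capture(name): name is "scene" or "top" or "wrist"; returns the picture (480x640x3 uint8, red, green, blue); there is no depth.
- calibration(name): a dict with "K" (3x3 intrinsics, pixels), "world_to_cam" (4x4, takes a point from world to camera coordinates). Camera axes: x right, y up, looking along -z (the intrinsics and any distortion apply to the point x, -y, -z); pixel columns grow to the right and rows downward; lengths in m; the calibration is good to about 2 mm. A picture is of the moment at which its call begins: read the wrist's pose just before it. calibration takes no time and is no camera call; for the wrist camera it gives the pose at the moment of the call.
- close_job(): hands the job in; it is judged then, once.
Trained networks look in the newest picture that a camera, given by its name, has taken for a name from the list of things; names that differ only in an ending like _2 or _b are one class to them, and where a whole thing is asked for, a point or a joint stands for the part that bears it (a point fixed in the world has none). Each returns a list of dicts, best first, with "conf" (0 to 1); they miss things now and then, are a little off and sometimes report something else, mostly with a low value. They report only what shows in the picture. A call takes as long as a camera call.
- outline_of(camera, thing): "mask" (480x640 bool, what is visible of it) and "bbox" ([left, top, width, height] in pixels, round what is visible of it).
The state is a dict: "t": time; "joint_positions": joint angles; "qd": joint speeds; "joint_efforts": joint torques, N m; "position": TCP position; "tool_rot": TCP orientation; "wrist_force": force on the tool from outside, world axes, zero at the start; "moment": the same for the moment, N m; "width": opening from 0.0 (shut) to 1.0 (fully open); "grasp_force": force on a finger pad.
Only numpy, scipy, OpenCV 4.12 (cv2) and the standard library are available. Lean on these libraries where they do the work, as an engineer would, in place of code of your own. Each camera call takes 0.05 s, during which the arm holds its last target. There are 200 camera calls.

## Working session

There is one attempt and no reset: what is moved stays moved. The work goes in short steps, Python scripts to look and compute and a tool call to move; the robot and the scene stay as the last step left them, time stands still between calls to the robot, and variables do not carry over. Pictures are saved under pics/ and viewed, at most 10 in all, crops included, and the job is handed in when it is done.

Besides the shell and the picture viewer there is one more tool, called after "Call:" as name(argument=value, ...) on one line, values as JSON. send_rows: Moves the arm, as the interface text tells. Its arguments: {"type":"object","properties":{"moves":{"type":"array"},"jaw":{"type":"number"}},"required":["moves"]}

```bash
mkdir -p pics; python3 - <<'E'
from cell import *
import cv2
s=state();print({k:s[k] for k in('t','position','tool_rot','wrist_force','width')})
for n in('scene','top'):
    cv2.imwrite(f'pics/{n}0.png',capture(n)[:,:,::-1]); c=calibration(n);print(n,c)
    for th in('tub','scale','bowl','carton','chew','dial','platform','needle'):
        print(n,th,[(o['bbox'],round(o['conf'],2)) for o in outline_of(n,th)[:2]])
E
```

```text
{'t': 0.0, 'position': array([ 0.2237893 , -0.60964063,  0.24876275]), 'tool_rot': array([-3.13947207e+00, -1.55548085e-04,  3.51797058e-01]), 'wrist_force': array([ 0.81763643, -0.19284406,  0.80825871]), 'width': 1.0027831839592645}
scene {'K': array([[470.35020218,   0.        , 319.61978033],
       [  0.        , 470.35020218, 238.46428894],
       [  0.        ,   0.        ,   1.        ]]), 'world_to_cam': array([[-0.26103952,  0.96506742, -0.02243313,  0.1618455 ],
       [-0.60137656, -0.14439915,  0.78580857,  0.24455505],
       [ 0.75511893,  0.21861785,  0.61806281, -1.43769635],
       [ 0.        ,  0.        ,  0.        ,  1.        ]])}
scene tub [([186.8, 202.0, 43.4, 53.3], 0.72), ([456.6, 252.7, 59.1, 47.4], 0.16)]
scene scale [([251.3, 216.8, 119.4, 133.3], 0.71)]
scene bowl [([456.5, 254.3, 62.0, 45.4], 0.68)]
scene carton [([440.2, 301.8, 80.3, 65.3], 0.9)]
scene chew [([131.8, 273.8, 66.7, 53.7], 0.82)]
scene dial [([297.0, 212.5, 53.8, 25.9], 0.64)]
scene platform [([263.4, 235.0, 92.0, 61.4], 0.7), ([454.3, 254.1, 61.8, 42.8], 0.66)]
scene needle [([260.7,
[... 167 characters left out ...]
       ,   1.        ]]), 'world_to_cam': array([[-0.07125438, -0.99745742,  0.00122967,  0.04873608],
       [ 0.97724114, -0.06956315,  0.2004014 , -0.57535586],
       [-0.19980632,  0.01548116,  0.97971311, -0.9649977 ],
       [ 0.        ,  0.        ,  0.        ,  1.        ]])}
top tub [([461.8, 260.3, 45.4, 68.5], 0.86), ([304.4, 258.1, 61.9, 54.2], 0.46)]
top scale [([261.5, 153.1, 125.1, 176.3], 0.96), ([303.1, 302.2, 7.1, 5.4], 0.23)]
top bowl [([137.9, 272.9, 57.8, 56.7], 0.86)]
top carton [([133.9, 199.0, 71.1, 46.0], 0.96)]
top chew [([435.3, 163.5, 41.5, 56.2], 0.79)]
top dial [([304.8, 258.8, 60.0, 51.7], 0.9)]
top platform [([270.9, 155.7, 94.5, 87.4], 0.92)]
top needle []
```

View pics/top0.png

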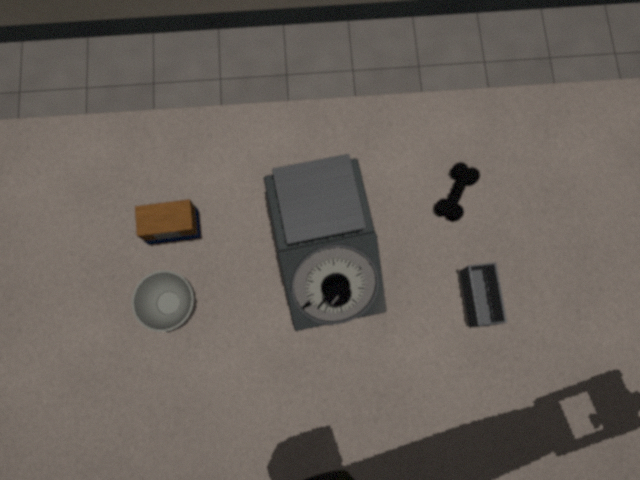

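View pics/scene0.png

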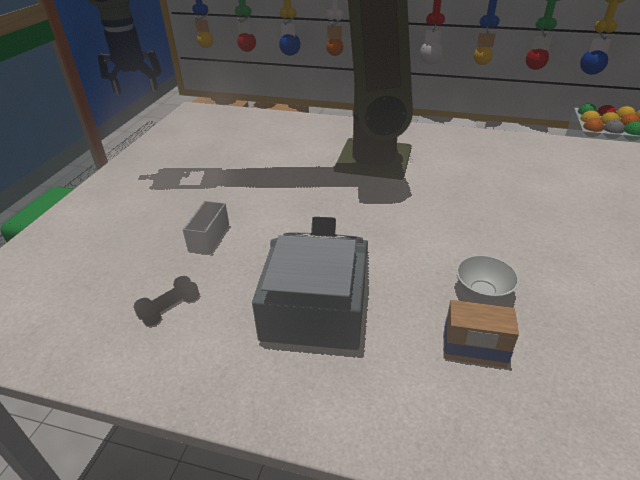

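The top view shows the tub (rim about 460–503, 264–327), the scale with its platform (274–364, 156–243) and dial (knob about 335,289), and the needle near (306,305). The bowl and carton are on the left, the chew toy at upper right. Next I fit the poses by silhouette.

```bash
cat > h.py <<'E'
from cell import *
import cv2, numpy as np
from scipy.optimize import minimize
from scipy.spatial.transform import Rotation as R
def proj(c,P):
    W=c['world_to_cam'];p=np.atleast_2d(P)@W[:3,:3].T+W[:3,3]
    q=np.c_[p[:,0],-p[:,1],-p[:,2]]@c['K'].T
    return q[:,:2]/q[:,2:]
def unproj(c,uv,n,d):
    "pixel ray meets plane n.p=d"
    W=c['world_to_cam'];uv=np.atleast_2d(uv)
    r=np.c_[uv,np.ones(len(uv))]@np.linalg.inv(c['K']).T
    r=(r*[1,-1,-1])@W[:3,:3]; o=-W[:3,:3].T@W[:3,3]
    return o+r*((d-o@n)/(r@n))[:,None]
def box(l,w,z0,z1): return np.array([[a*l/2,b*w/2,z] for a in(-1,1) for b in(-1,1) for z in(z0,z1)])
def place(V,p):
    c,s=np.cos(p[2]),np.sin(p[2]); return V@np.array([[c,s,0],[-s,c,0],[0,0,1]])+[p[0],p[1],0]
def fit(V,p0,obs):
    "obs: list of (calib, mask); returns x,y,yaw by silhouette overlap"
    S=4
    big=[(c,cv2.resize(m.astype(np.uint8)*255,None,fx=S,fy=S)>127) for c,m in obs]
    def cost(p):
        t=0
        for c,m in big:
            h=cv2.convexHull(((proj(c,place(V,p))+.5)*S*16).astype(np.int32))
            im=np.zeros(m.shape,np.uint8);cv2.fillConvexPoly(im,h,1,cv2.LINE_8,4)
            t+=1-(m&(im>0)).sum()/(m|(im>0)).sum()
        return t
    r=min((minimize(cost,np.add(p0,[0,0,d]),method='Nelder-Mead',options=dict(initial_simplex=np.add(p0,[0,0,d])+np.array([[0,0,0],[.02,0,0],[0,.02,0],[0,0,.15]]),xatol=1e-5,fatol=1e-5)) for d in(-.15,0,.15)),key=lambda r:r.fun)
    return r.x,r.fun
E
python3 - <<'E'
from h import *
z=np.array([0,0,1.])
C={n:calibration(n) for n in('scene','top')}
for n in C: capture(n)
def M(n,t): return C[n],outline_of(n,t)[0]['mask']
for t,V,a,b in(('tub',box(.12,.056,0,.065),[[482,295]],.065),('platform',box(.15,.15,.143,.148),[[319,200]],.148),('carton',box(.062,.11,0,.09),[[165,217]],.09)):
    p=unproj(C['top'],a,z,b)[0]; o=[M(n,t) for n in('top','scene')]
    for oo in(o,o[:1],o[1:]):
        print(t,*fit(V,[p[0],p[1],.1],oo))
E
```

```text
tub [ 0.47797033 -0.32045094  0.05635602] 0.12864566281783718
tub [ 0.47889517 -0.32208559  0.0445576 ] 0.049955373549640414
tub [ 0.47825235 -0.31859018  0.04805046] 0.03728055077452663
platform [ 0.67092269 -0.00152074  0.13708994] 0.08856190143521092
platform [ 0.67142738 -0.00223096  0.13137103] 0.025663266832171794
platform [ 6.68975925e-01 -3.60334069e-04  1.39950943e-01] 0.04964575221803791
carton [0.67214486 0.3053836  0.054689  ] 0.08041209073967381
carton [0.6720078  0.30394153 0.05993444] 0.03562231759656653
carton [0.67085605 0.30637507 0.03763566] 0.03241844210156897
```

```bash
cat >> h.py <<'E'
def down(yaw): return R.from_euler('xyz',[np.pi,0,yaw])
SY=.135; PM=np.array([.671,-.0015,.148])
def scale2w(p): return R.from_euler('z',SY).apply(p)+[PM[0]-.078*np.cos(SY),PM[1]-.078*np.sin(SY),0]
def row(pos,rot):
    s=state();R0=R.from_euler('xyz',s['tool_rot'])
    d=R0.inv().apply(np.array(pos)-s['position'])/.25; r=(R0.inv()*rot).as_rotvec()/2
    n=max(np.linalg.norm(d)*250/41.7,np.degrees(np.linalg.norm(r)*2)/7.16)
    print(np.round(np.r_[d,r],3).tolist(),'rows>=%.1f'%n)
E
python3 - <<'E'
from h import *
row([.478,-.32,.16],down(.05)); row([.478,-.32,.043],down(.05))
E
```

```text
[1.354, -0.74, 0.36, 0.0, -0.0, 0.151] rows>=9.5
[1.354, -0.74, 0.828, 0.0, -0.0, 0.151] rows>=10.5
```

Call:
send_rows(moves=[[[1,-0.55,0.2,0,0,0.151],[1,-0.55,0.2,0,0,0.151],[1,-0.55,0.2,0,0,0.151],[1,-0.55,0.2,0,0,0.151],[1,-0.55,0.2,0,0,0.151],[1,-0.55,0.2,0,0,0.151],[1,-0.55,0.2,0,0,0.151],[1,-0.55,0.2,0,0,0.151]]], jaw=1)

```text
t: 1.97
position: [0.4141, -0.3897, 0.1983]
tool_rot: [-3.138, 0.0, 0.056]
wrist_force: [-0.3, -0.2, 0.3]
width: 0.998
grasp_force: 0.0
```

```bash
python3 - <<'E'
from h import *
row([.478,-.32,.16],down(.05)); row([.478,-.32,.043],down(.05))
E
```

```text
[0.271, -0.263, 0.154, -0.002, 0.0, 0.003] rows>=2.4
[0.271, -0.262, 0.622, -0.002, 0.0, 0.003] rows>=4.4
```

Call:
send_rows(moves=[[[0.271,-0.263,0.15,0,0,0.003],[0.271,-0.263,0.15,0,0,0.003],[0.271,-0.263,0.15,0,0,0.003],[0.271,-0.263,0.15,0,0,0.003],[0.271,-0.263,0.25,0,0,0.003],[0.271,-0.263,0.35,0,0,0.003],[0.271,-0.263,0.45,0,0,0.003],[0.271,-0.263,0.55,0,0,0.003],[0.271,-0.263,0.622,0,0,0.003],[0.271,-0.263,0.622,0,0,0.003],[0.271,-0.263,0.622,0,0,0.003]]])

```text
t: 2.88
position: [0.4748, -0.3264, 0.0441]
tool_rot: [-3.141, 0.002, 0.043]
wrist_force: [0.1, -0.7, 0.1]
width: 1.0
grasp_force: 0.0
```

Call:
send_rows(moves=[[[0,0,0,0,0,0],[0,0,0,0,0,0],[0,0,0,0,0,0],[0,0,0,0,0,0],[0,0,0,0,0,0],[0,0,0,0,0,0],[0,0,0,0,0,0],[0,0,0,0,0,0],[0,0,0,0,0,0],[0,0,0,0,0,0]]], jaw=-1)

```text
t: 3.72
position: [0.4769, -0.327, 0.0469]
tool_rot: [3.139, -0.003, 0.044]
wrist_force: [-0.5, 0.0, 6.0]
width: 0.648
grasp_force: 65.7
```

```bash
python3 - <<'E'
from h import *
s=state();row([.478,-.32,.26],down(.05)); cv2.imwrite('pics/w1.png',capture('wrist')[:,:,::-1])
C={n:calibration(n) for n in('top','scene')}
for n in C:
    capture(n);o=outline_of(n,'tub');print(n,[(x['bbox'],x['conf']) for x in o[:2]])
E
```

```text
[0.008, -0.026, -0.852, 0.001, -0.001, -0.003] rows>=5.1
top [([464.0, 259.5, 34.7, 68.1], 0.71), ([432.8, 163.4, 44.6, 59.6], 0.18)]
scene [([130.0, 276.0, 67.2, 49.4], 0.68), ([179.6, 206.1, 48.5, 49.6], 0.62)]
```

Call:
send_rows(moves=[[[0,0,-0.05,0,0,0],[0,0,-0.15,0,0,0],[0,0,-0.3,0,0,0],[0,0,-0.45,0,0,0],[0,0,-0.6,0,0,0],[0,0,-0.75,0,0,0],[0,0,-0.9,0,0,0],[0,0,-1,0,0,0],[0,0,-1,0,0,0],[0,0,-1,0,0,0],[0,0,-1,0,0,0],[0,0,-1,0,0,0]]])

```text
t: 4.97
position: [0.4745, -0.325, 0.2908]
tool_rot: [-3.138, 0.004, 0.044]
wrist_force: [-0.3, 0.0, -4.0]
width: 0.646
grasp_force: 65.1
```

```bash
python3 - <<'E'
from h import *
for i in range(3):
    s=state();print(s['t'],s['position'],s['tool_rot'],s['wrist_force'],s['width'],s['grasp_force']); capture('wrist')
row([.669,-.002,.295],down(.135))
C={n:calibration(n) for n in('top','scene')}
obs=[]
for n in C:
    cv2.imwrite(f'pics/{n}1.png',capture(n)[:,:,::-1]);o=outline_of(n,'tub');print(n,[(x['bbox'],x['conf']) for x in o[:3]])
E
```

```text
4.9667 [ 0.47445237 -0.3249709   0.29084612] [-3.13767816  0.00445032  0.04381202] [-0.31334855  0.0485996  -4.02990389] 0.646260850855528 65.13828635215759
5.0167 [ 0.47455533 -0.32506849  0.29092903] [-3.13774167  0.00436471  0.04379921] [-0.37594279 -0.39383179 -4.37469247] 0.6443368229988907 65.13535022735596
5.0667 [ 0.47473593 -0.3252207   0.29133721] [-3.13818727  0.00384619  0.0437626 ] [-0.06452134  0.38711489 -4.126768  ] 0.6484556228938466 65.13379096984863
[0.832, -1.258, -0.012, -0.001, 0.002, -0.046] rows>=9.0
top [([504.1, 233.9, 55.3, 87.0], 0.84)]
scene [([154.5, 106.6, 54.2, 51.0], 0.73)]
```

View pics/scene1.png

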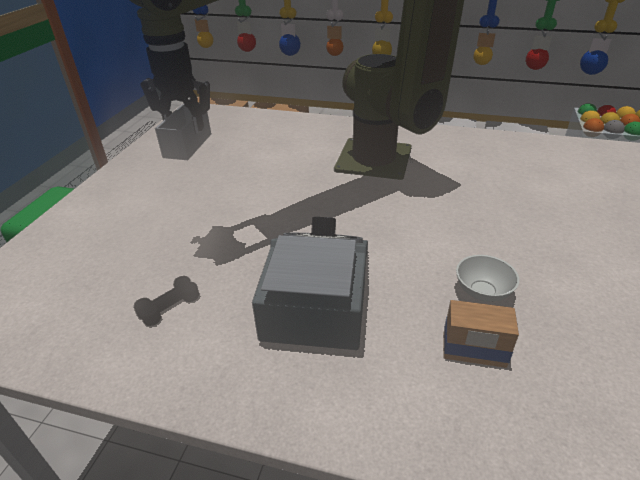

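Tub is held, hanging at (183,135) in the scene view; nothing else has been disturbed. I carry it over now.

Call:
send_rows(moves=[[[0.1,-0.12,0,0,0,0],[0.2,-0.24,0,0,0,-0.01],[0.3,-0.36,0,0,0,-0.02],[0.4,-0.48,0,0,0,-0.02],[0.5,-0.6,0,0,0,-0.03],[0.6,-0.72,0,0,0,-0.04],[0.7,-0.84,0,0,0,-0.046],[0.8,-0.96,0,0,0,-0.046],[0.8,-1,0,0,0,-0.046],[0.8,-1,0,0,0,-0.046],[0.8,-1,0,0,0,-0.046]]])

```text
t: 6.23
position: [0.6644, -0.067, 0.2941]
tool_rot: [3.141, 0.001, 0.137]
wrist_force: [-0.7, -1.2, -3.8]
width: 0.65
grasp_force: 65.5
```

```bash
python3 - <<'E'
from h import *
row([.669,-.002,.295],down(.135))
E
```

```text
[0.054, -0.255, -0.004, 0.0, 0.001, 0.001] rows>=1.6
```

Now across, then down to about z=0.225 (tub bottom about 0.18), and check.

Call:
send_rows(moves=[[[0.027,-0.12,0,0,0,0],[0.054,-0.255,0,0,0,0],[0.054,-0.255,0,0,0,0],[0.054,-0.255,0.05,0,0,0],[0.054,-0.255,0.1,0,0,0],[0.054,-0.255,0.15,0,0,0],[0.054,-0.255,0.2,0,0,0],[0.054,-0.255,0.24,0,0,0],[0.054,-0.255,0.26,0,0,0],[0.054,-0.255,0.28,0,0,0],[0.054,-0.255,0.28,0,0,0],[0.054,-0.255,0.28,0,0,0]]])

```text
t: 7.23
position: [0.6694, -0.0025, 0.2246]
tool_rot: [3.142, -0.0, 0.136]
wrist_force: [-0.5, 0.2, -3.4]
width: 0.655
grasp_force: 66.2
```

```bash
python3 - <<'E'
from h import *
row([.669,-.002,.2],down(.135)); s=state(); p=s['position'];print(p,s['tool_rot'],s['wrist_force'])
for n in('top','scene'):
    C=calibration(n)
    cv2.imwrite(f'pics/{n}2.png',capture(n)[:,:,::-1]);o=outline_of(n,'tub')
    print(n,[(x['bbox'],x['conf']) for x in o[:3]])
    if o and n=='scene':
        for zz in np.arange(.15,.2,.01):
            q=proj(C,place(box(.12,.056,zz,zz+.065),[p[0],p[1],.135])); print(zz,q.min(0),q.max(0)-q.min(0))
a=cv2.imread('pics/top2.png')[140:340,230:430];b=cv2.imread('pics/scene2.png')[150:350,220:420]
cv2.imwrite('pics/c2.png',np.hstack([cv2.resize(x,(400,400),interpolation=2) for x in(a,b)]))
E
```

```text
[-0.001, -0.002, 0.098, 0.0, -0.0, 0.0] rows>=0.6
[ 0.66941516 -0.00249927  0.22462089] [ 3.14156014e+00 -2.10886332e-04  1.35731073e-01] [-0.49384164  0.16327376 -3.38818983]
top []
scene [([285.5, 205.8, 42.3, 67.6], 0.83)]
0.15 [285.03533789 210.81363732] [43.53431516 74.34478123]
0.16 [284.60978937 206.2296111 ] [43.90264479 74.58247954]
0.17 [284.1771712  201.57791711] [44.27723214 74.81877154]
0.18000000000000002 [283.73730573 196.85704588] [44.65823746 75.05350688]
0.19000000000000003 [283.2900093  192.06544271] [45.04582647 75.28652681]
0.20000000000000004 [282.83509201 187.20150594] [45.44017068 75.51766377]
```

View pics/c2.png

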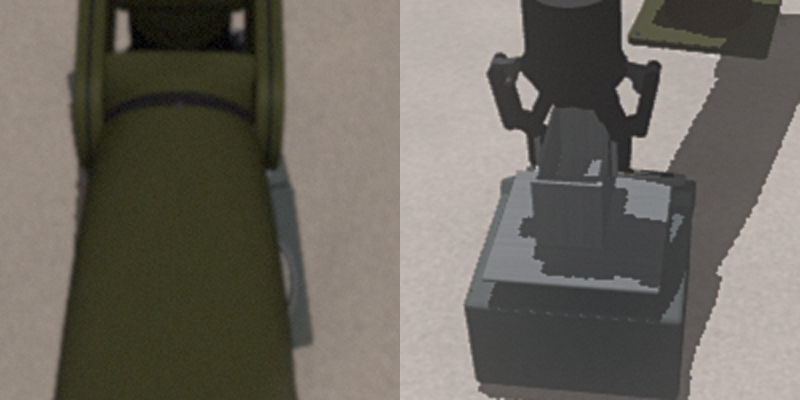

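Call:
send_rows(moves=[[[0,0,0.02,0,0,0],[0,0,0.04,0,0,0],[0,0,0.06,0,0,0],[0,0,0.08,0,0,0],[0,0,0.1,0,0,0],[0,0,0.11,0,0,0],[0,0,0.12,0,0,0],[0,0,0.12,0,0,0],[0,0,0.12,0,0,0],[0,0,0.12,0,0,0]]])

```text
t: 8.27
position: [0.6695, -0.0025, 0.1949]
tool_rot: [3.141, -0.001, 0.136]
wrist_force: [-0.1, 0.2, -3.8]
width: 0.648
grasp_force: 66.4
```

Call:
send_rows(moves=[[[0,0,0.005,0,0,0],[0,0,0.01,0,0,0],[0,0,0.015,0,0,0],[0,0,0.02,0,0,0],[0,0,0.02,0,0,0],[0,0,0.02,0,0,0],[0,0,0.02,0,0,0]]])

```text
t: 8.85
position: [0.6696, -0.0024, 0.19]
tool_rot: [3.141, -0.001, 0.136]
wrist_force: [0.9, -0.0, -0.2]
width: 0.647
grasp_force: 66.5
```

Call:
send_rows(moves=[[[0,0,0,0,0,0],[0,0,0,0,0,0],[0,0,0,0,0,0],[0,0,0,0,0,0],[0,0,0,0,0,0],[0,0,0,0,0,0],[0,0,-0.05,0,0,0],[0,0,-0.15,0,0,0],[0,0,-0.3,0,0,0],[0,0,-0.45,0,0,0],[0,0,-0.6,0,0,0],[0,0,-0.6,0,0,0]]], jaw=1)

```text
t: 9.85
position: [0.6721, -0.0026, 0.3522]
tool_rot: [3.138, -0.017, 0.136]
wrist_force: [0.6, 1.3, 1.8]
width: 1.001
grasp_force: 0.0
```

```bash
python3 - <<'E'
from h import *
g=scale2w([-.078-.034*np.sin(np.radians(35)),0,.078+.034*np.cos(np.radians(35))]); print(g)
for i in range(2): capture('wrist')
row([.42,-.04,.34],down(.135))
E
```

```text
[ 0.49709523 -0.02512081  0.10585117]
[-1.012, 0.013, 0.01, 0.001, -0.003, 0.0] rows>=6.1
```

```bash
cat >> h.py <<'E'
def knob(off,psi): # off: distance of TCP off grip point along axis; psi: spin about tool z
    s,c=np.sin(np.radians(35)),np.cos(np.radians(35)); d=.034+off
    return scale2w([-.078-d*s,0,.078+d*c]), R.from_euler('xyz',[np.pi,-np.radians(35),SY])*R.from_euler('z',psi)
E
python3 - <<'E'
from h import *
row(*knob(.15,0)); row(*knob(.2,0))
E
```

```text
[-1.046, -0.005, 0.455, 0.001, 0.302, 0.001] rows>=6.8
[-1.159, -0.005, 0.29, 0.001, 0.302, 0.001] rows>=7.2
```

Call:
send_rows(moves=[[[-0.15,0,0,0,0.04,0],[-0.3,0,0,0,0.08,0],[-0.45,0,0,0,0.12,0],[-0.6,0,0.05,0,0.16,0],[-0.75,0,0.1,0,0.2,0],[-0.9,0,0.2,0,0.25,0],[-1,0,0.3,0,0.302,0],[-1,0,0.3,0,0.302,0],[-1,0,0.3,0,0.302,0],[-1,0,0.3,0,0.302,0],[-1,0,0.3,0,0.302,0]]])

```text
t: 10.87
position: [0.4237, -0.0369, 0.2695]
tool_rot: [3.138, -0.609, 0.138]
wrist_force: [0.1, 0.3, 1.6]
width: 1.004
grasp_force: 0.0
```

```bash
python3 - <<'E'
from h import *
row(*knob(.15,0)); s=state();print(s['position'],s['tool_rot'],s['joint_positions'])
c=calibration('wrist');cv2.imwrite('pics/w3.png',capture('wrist')[:,:,::-1]); np.savez('w3',**c)
n=np.array([0,0,.009])
P=[scale2w(p) for p in([-.078,0,.078],[-.007,0,.128])]; print(proj(c,P))
for n in('top','scene'):
    cv2.imwrite(f'pics/{n}3.png',capture(n)[:,:,::-1])
E
```

```text
[-0.132, -0.008, 0.107, 0.001, 0.001, 0.001] rows>=1.0
[ 0.42373472 -0.03689248  0.26951643] [ 3.13811933 -0.60928366  0.13789802] [-0.38956723 -0.83090819  2.4110118   0.33630498  1.04274013  0.95124483]
[[315.08542711 243.12406324]
 [315.09675059 149.7579409 ]]
```

View pics/w3.png

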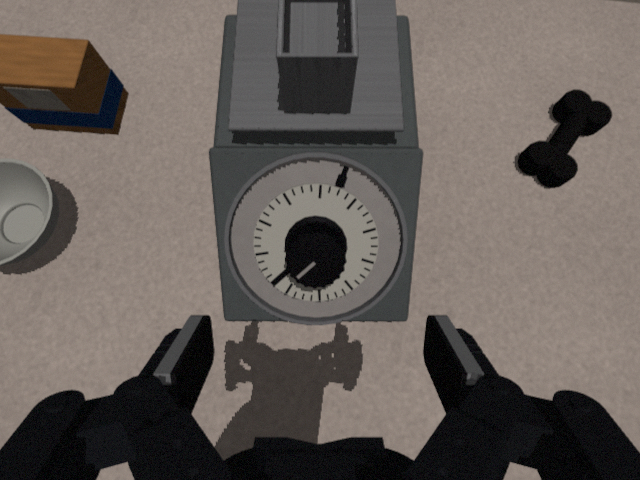

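The wrist view shows the tub on the platform (316,55), the needle at (342,178), the dial centre near (316,240) and the zero bar at about (283,275). Next I rectify the dial plane to measure the angles.

```bash
cat >> h.py <<'E'
def rect(img,c,o=(0,0)):
    "dial plane 9 mm off slope, 2 px/mm, 400x400, up = uphill, right = clockwise-side"
    s,k=np.sin(np.radians(35)),np.cos(np.radians(35))
    v,u=np.mgrid[0:400,0:400]; a=(200-v.ravel())/2e3+o[1]; b=(u.ravel()-200)/2e3+o[0]
    P=np.c_[-.078+a*k-.009*s,-b,.078+a*s+.009*k]
    q=proj(c,scale2w(P)).astype(np.float32).reshape(400,400,2)
    return cv2.remap(img,q[...,0],q[...,1],cv2.INTER_CUBIC)
def dark(im,cx,cy,r0,r1):
    "darkness against clockwise angle between radii (mm)"
    th=np.radians(np.arange(-180,180,.5)); r=np.arange(r0,r1,.5)
    x=(cx+2*r[:,None]*np.sin(th)).astype(np.float32); y=(cy-2*r[:,None]*np.cos(th)).astype(np.float32)
    p=cv2.remap(cv2.cvtColor(im,cv2.COLOR_BGR2GRAY),x,y,1).mean(0)
    return th,p
def angles(im,cx,cy):
    res=[]
    for r0,r1 in((62,74),(34,47)):
        th,p=dark(im,cx,cy,r0,r1); i=p.argmin(); j=np.arange(i-16,i+17)%len(p)
        w=np.clip((np.median(p)+p[i])/2-p[j],0,None); res.append(np.angle((w*np.exp(1j*th[j])).sum()))
    return np.array(res)
E
python3 - <<'E'
from h import *
c=dict(np.load('w3.npz'));im=rect(cv2.imread('pics/w3.png'),c)
cc=cv2.HoughCircles(cv2.cvtColor(im,cv2.COLOR_BGR2GRAY),cv2.HOUGH_GRADIENT_ALT,1.5,20,param1=150,param2=.7,minRadius=100,maxRadius=180);print(cc)
for d in((0,0),(3,0),(0,3)): print(d,angles(im,200+d[0],200+d[1]))
cv2.imwrite('pics/r3.png',im)
E
```

```text
[[[196.5   192.    164.091]]]
(0, 0) [ 0.34968492 -2.31846237]
(3, 0) [ 0.32894001 -2.30080199]
(0, 3) [ 0.34203604 -2.29134168]
```

View pics/r3.png

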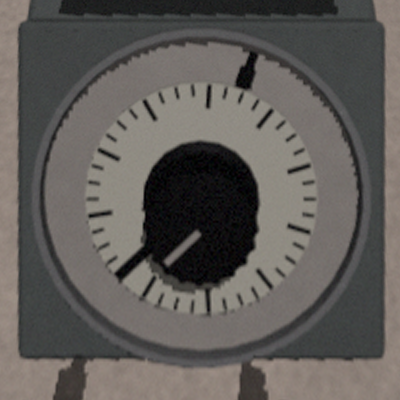

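```bash
python3 - <<'E'
from h import *
row(*knob(.1,-1.33));row(*knob(0,-1.33))
E
```

```text
[-0.133, -0.007, 0.306, -0.001, 0.001, -0.664] rows>=10.6
[-0.131, -0.008, 0.706, -0.001, 0.001, -0.664] rows>=10.6
```

Call:
send_rows(moves=[[[-0.133,-0.007,0.3,0,0,-0.664],[-0.133,-0.007,0.3,0,0,-0.664],[-0.133,-0.007,0.3,0,0,-0.664],[-0.133,-0.007,0.3,0,0,-0.664],[-0.133,-0.007,0.3,0,0,-0.664],[-0.133,-0.007,0.3,0,0,-0.664],[-0.133,-0.007,0.3,0,0,-0.664],[-0.133,-0.007,0.3,0,0,-0.664],[-0.133,-0.007,0.3,0,0,-0.664],[-0.133,-0.007,0.3,0,0,-0.664],[-0.133,-0.007,0.3,0,0,-0.664],[-0.133,-0.007,0.3,0,0,-0.664]]])

```text
t: 12.02
position: [0.4384, -0.0327, 0.1864]
tool_rot: [2.55, -0.136, 1.508]
wrist_force: [0.2, -0.2, -0.2]
width: 1.003
grasp_force: 0.0
```

Call:
send_rows(moves=[[[0,0,0,0,0,0],[0,0,0,0,0,0],[0,0,0,0,0,0],[0,0,0,0,0,0]]])

```text
t: 12.35
position: [0.4367, -0.0325, 0.1842]
tool_rot: [2.551, -0.137, 1.505]
wrist_force: [0.5, 0.1, 0.3]
width: 1.002
grasp_force: 0.0
```

```bash
python3 - <<'E'
from h import *
row(*knob(.1,-1.33));row(*knob(0,-1.33));s=state();print(s['joint_positions'],s['wrist_force'])
E
```

```text
[0.001, 0.02, -0.004, -0.003, 0.001, -0.001] rows>=0.1
[0.002, 0.023, 0.396, -0.003, 0.001, -0.001] rows>=2.4
[-0.35852168 -0.7238893   2.50014406  0.36577062  0.85353862 -0.42080885] [0.49800675 0.08515272 0.27667865]
```

Call:
send_rows(moves=[[[0,0.02,0,-0.003,0,0],[0.001,0.022,0.06,-0.003,0,0],[0.001,0.022,0.12,-0.003,0,0],[0.002,0.022,0.18,-0.003,0,0],[0.002,0.022,0.24,-0.003,0,0],[0.002,0.022,0.29,-0.003,0,0],[0.002,0.022,0.33,-0.003,0,0],[0.002,0.022,0.36,-0.003,0,0],[0.002,0.022,0.38,-0.003,0,0],[0.002,0.022,0.38,-0.003,0,0],[0.002,0.022,0.38,-0.003,0,0]]])

```text
t: 13.27
position: [0.4945, -0.0254, 0.1088]
tool_rot: [2.546, -0.137, 1.505]
wrist_force: [-0.4, 0.4, 0.1]
width: 1.005
grasp_force: 0.0
```

```bash
python3 - <<'E'
from h import *
row(*knob(0.003,-1.33));s=state();print(s['joint_positions'],s['wrist_force'])
E
```

```text
[0.0, 0.002, 0.004, -0.001, 0.001, -0.001] rows>=0.0
[-0.28122086 -0.40201008  2.45173736  0.44307794  0.56817909 -0.48573856] [-0.37464612  0.40714407  0.0877553 ]
```

Call:
send_rows(moves=[[[0,0,0,0,0,0],[0,0,0,0,0,0],[0,0,0,0,0,0],[0,0,0,0,0,0],[0,0,0,0,0,0],[0,0,0,0,0,0],[0,0,0,0,0,0],[0,0,0,0,0,0],[0,0,0,0,0,0]]], jaw=-1)

```text
t: 14.02
position: [0.4942, -0.0255, 0.1096]
tool_rot: [2.545, -0.137, 1.506]
wrist_force: [-11.1, -1.7, 8.2]
width: 0.567
grasp_force: 59.5
```

```bash
python3 - <<'E'
from h import *
row(*knob(0.003,0));s=state();print(s['position'],s['tool_rot'],s['wrist_force'],s['moment'])
E
```

```text
[0.0, 0.001, 0.007, 0.0, 0.001, 0.665] rows>=10.6
[ 0.49423089 -0.02547473  0.10959978] [ 2.54538011 -0.13666858  1.50616109] [-11.07852764  -1.6683005    8.17542238] [-0.06298288  0.90781052  0.00179362]
```

Call:
send_rows(moves=[[[0,0,0,0,0,0.05],[0,0,0,0,0,0.1],[0,0,0,0,0,0.16],[0,0,0,0,0,0.22],[0,0,0,0,0,0.28],[0,0,0,0,0,0.34],[0,0,0,0,0,0.4],[0,0,0,0,0,0.46],[0,0,0,0,0,0.52],[0,0,0,0,0,0.58],[0,0,0,0,0,0.63],[0,0,0,0,0,0.66]]])

```text
t: 15.02
position: [0.4938, -0.0251, 0.1093]
tool_rot: [3.138, -0.609, 0.142]
wrist_force: [-13.2, -0.1, 9.9]
width: 0.573
grasp_force: 59.3
```

```bash
python3 - <<'E'
from h import *
s=state();print(s['joint_positions'],s['wrist_force'],s['moment']); capture('wrist');row(*knob(0.003,-1.33+2.668))
c=calibration('wrist');im=rect(capture('wrist')[:,:,::-1].copy(),c);print(angles(im,200,200));cv2.imwrite('pics/r4.png',im)
E
```

```text
[-0.2813711  -0.40468712  2.45227899  0.44218273  0.57167398  0.83813138] [-13.22120449  -0.08958821   9.85719937] [0.0372519  1.07737107 0.25124713]
[0.002, 0.002, 0.007, 0.001, 0.001, 0.671] rows>=10.7
[2.47363122 2.26888556]
```

View pics/r4.png

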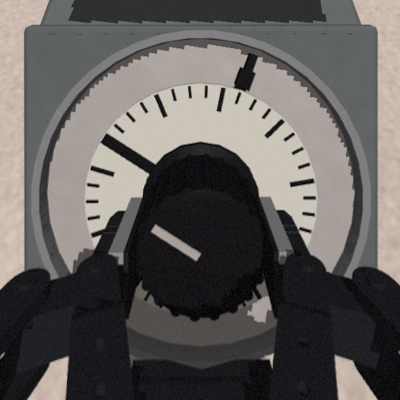

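The grip turned the dial cleanly: the zero bar is now at (105,137), about -0.99 rad, and the needle at (246,75), about +0.35 rad. I turn the remaining 1.34 rad.

Call:
send_rows(moves=[[[0,0,0,0,0,0.05],[0,0,0,0,0,0.1],[0,0,0,0,0,0.16],[0,0,0,0,0,0.22],[0,0,0,0,0,0.28],[0,0,0,0,0,0.34],[0,0,0,0,0,0.4],[0,0,0,0,0,0.46],[0,0,0,0,0,0.52],[0,0,0,0,0,0.58],[0,0,0,0,0,0.64],[0,0,0,0,0,0.67]]])

```text
t: 16.12
position: [0.4941, -0.0246, 0.1095]
tool_rot: [-2.545, -0.133, -1.241]
wrist_force: [-10.1, 4.0, 8.6]
width: 0.568
grasp_force: 59.4
```

Call:
send_rows(moves=[[[0,0,0,0,0,0],[0,0,0,0,0,0],[0,0,0,0,0,0]]])

```text
t: 16.37
position: [0.4941, -0.0245, 0.1096]
tool_rot: [-2.546, -0.135, -1.237]
wrist_force: [-11.0, 3.7, 10.0]
width: 0.568
grasp_force: 59.4
```

Call:
send_rows(moves=[[[0,0,0,0,0,0],[0,0,0,0,0,0],[0,0,0,0,0,0],[0,0,0,0,0,0],[0,0,0,0,0,0],[0,0,0,0,0,0],[0,0,0,0,0,0],[0,0,0,0,0,0]]], jaw=1)

```text
t: 17.03
position: [0.4944, -0.0254, 0.1088]
tool_rot: [-2.546, -0.137, -1.239]
wrist_force: [0.1, 0.0, -0.2]
width: 1.003
grasp_force: 0.0
```

Call:
send_rows(moves=[[[0,0,-0.08,0,0,0],[0,0,-0.2,0,0,0],[0,0,-0.32,0,0,0],[0,0,-0.45,0,0,0],[0,0,-0.45,0,0,0],[0,0,-0.45,0,0,0],[0,0,-0.45,0,0,0]]])

```text
t: 17.62
position: [0.4305, -0.034, 0.2008]
tool_rot: [-2.545, -0.137, -1.239]
wrist_force: [0.1, 0.5, 0.1]
width: 0.996
grasp_force: 0.0
```

```bash
python3 - <<'E'
from h import *
capture('wrist')
row(*knob(.15,0))
c=calibration('wrist');im=rect(capture('wrist')[:,:,::-1].copy(),c);print(angles(im,200,200));cv2.imwrite('pics/r5.png',im)
E
```

```text
[0.003, -0.005, -0.138, 0.001, 0.001, -0.666] rows>=10.7
[0.36810203 0.32560616]
```

View pics/r5.png

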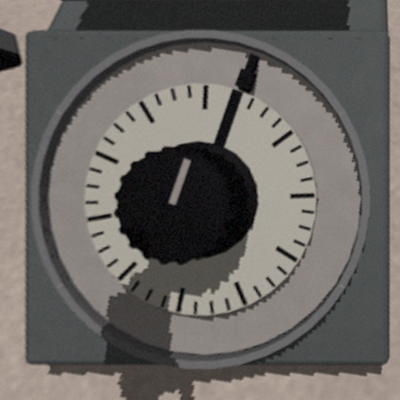

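The zero bar (220,143)–(240,92) now runs straight into the needle (247,75). I back off for a head-on check of the dial and the tub.

Call:
send_rows(moves=[[[0,0,-0.2,0,0,-0.666],[0,0,-0.2,0,0,-0.666],[0,0,-0.2,0,0,-0.666],[0,0,-0.2,0,0,-0.666],[0,0,-0.2,0,0,-0.666],[0,0,-0.2,0,0,-0.666],[0,0,-0.2,0,0,-0.666],[0,0,-0.2,0,0,-0.666],[0,0,-0.2,0,0,-0.666],[0,0,-0.2,0,0,-0.666],[0,0,-0.2,0,0,-0.666],[0,0,-0.2,0,0,-0.666]]])

```text
t: 18.72
position: [0.4021, -0.0374, 0.2398]
tool_rot: [-3.141, -0.606, 0.136]
wrist_force: [0.2, 0.5, -0.0]
width: 1.0
grasp_force: 0.0
```

Call:
send_rows(moves=[[[0,0,0,0,0,0],[0,0,0,0,0,0],[0,0,0,0,0,0]]])

```text
t: 18.97
position: [0.4022, -0.0377, 0.2414]
tool_rot: [-3.141, -0.609, 0.134]
wrist_force: [-0.1, -0.1, -0.2]
width: 1.0
grasp_force: 0.0
```

```bash
python3 - <<'E'
from h import *
a=[]
for i in range(4):
    c=calibration('wrist');raw=capture('wrist')[:,:,::-1].copy();im=rect(raw,c)
    for r0,r1 in((62,74),(42,54),(46,56)):
        th,p=dark(im,200,200,r0,r1);k=(th>.1)&(th<.6);w=np.clip((np.median(p)+p[k].min())/2-p[k],0,None);a.append((w*th[k]).sum()/w.sum())
print(np.round(np.reshape(a,(-1,3)),3))
cv2.imwrite('pics/w6.png',raw)
o=outline_of('wrist','tub');print([(x['bbox'],x['conf']) for x in o[:2]])
print(fit(box(.12,.056,.142,.207),[.671,0,.135],[(c,o[0]['mask'])]))
c2=calibration('scene');capture('scene');o2=outline_of('scene','tub');print([(x['bbox'],x['conf']) for x in o2[:2]])
print(fit(box(.12,.056,.142,.207),[.671,0,.135],[(c2,o2[0]['mask'])]))
E
```

```text
[[0.352 0.334 0.333]
 [0.352 0.334 0.334]
 [0.352 0.334 0.334]
 [0.353 0.335 0.334]]
[([279.0, 2.0, 83.3, 69.8], 0.79)]
(array([ 0.67343478, -0.00272352,  0.13441367]), np.float64(0.0065538944822988165))
[([289.5, 215.0, 42.6, 77.3], 0.76)]
(array([ 6.71363208e-01, -4.86657737e-04,  1.33375576e-01]), np.float64(0.0238297872340425))
```

View pics/w6.png

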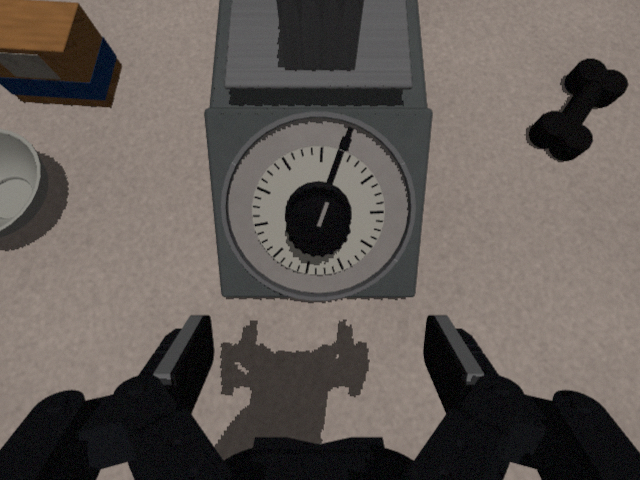

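The zero bar and needle line up near (345,140), about 0.02 rad apart against an allowed 0.075. The tub sits within about 2 mm of the platform middle, and the gripper is clear of everything.

```bash
python3 -c "
from cell import *
print(close_job())"
```

```text
the job is handed in; nothing more can be done
None
```

The tub stands within about 2 mm of the middle of the platform, lowered gently to about 6 mm of sink (stop at 18 mm); the dial's zero mark is within about 0.02 rad of the needle (0.075 allowed), the bowl, carton and chew toy were left alone, and the job was handed in at about 19 s.

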